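# Make up two kits of turned parts on the inspection bench

## Task

Make up the two assembly kits from the inspected parts on the bench: the steel flanged hub, the brass bush and the green block go into the blue tray, and the aluminium ring and the black bush into the yellow tray. Stand each part upright on the tray floor in a compartment of its own (any compartment of the right tray will do; one of the yellow tray's stays empty). Leave the red reject bush standing where it is.

Things in the scene. Friction and masses are not known exactly. Their poses are not given: they have to be found in the camera images.
- hub_mid (a point): Bright steel flanged hub standing on its flange on the bench: round flange 50 mm diameter and 8 mm thick below, with six dark bolt holes, and a plain round boss of 34 mm diameter above it up to 44 mm total height. Grasp it by the boss. Point on its axis, 22 mm over its foot (half-way up); z up.
- brass_bush_mid (a point): Brass (golden to orange) plain bush, a short upright tube of 34 mm outside diameter, 20 mm bore, 44 mm tall, standing on the bench (z = 0). Point at its centre, half-way up (22 mm over its foot); its z axis is the tube's axis, up.
- block_mid (a point): Green painted rectangular clamp block, 44 mm (its x) by 32 mm (its y) by 40 mm tall, with two dark screw holes on top, standing on the bench. Point at its centre, 20 mm over its foot; z up.
- ring_mid (a point): Silvery aluminium bearing ring lying flat on the bench, 50 mm outside diameter, 34 mm bore, 26 mm tall. Point at its centre on the axis, 13 mm over its foot; z up.
- black_bush_mid (a point): Black plain bush, a short upright tube of 34 mm outside diameter, 20 mm bore, 44 mm tall, standing on the bench (z = 0). Point at its centre, half-way up (22 mm over its foot); its z axis is the tube's axis, up.
- reject_bush_mid (a point): Red painted plain bush, a short upright tube of 34 mm outside diameter, 20 mm bore, 44 mm tall, standing on the bench (z = 0). Point at its centre, half-way up (22 mm over its foot); its z axis is the tube's axis, up. It is a reject and is not to be used.
- blue_tray: Blue plastic kit tray, fixed to the bench, 220 x 120 mm outside and 16 mm high. Origin at the centre of its underside, z up; x runs along the 220 mm side. Two dividers across x make a row of three equal compartments, each 68 mm (along x) by 112 mm (along y) inside, with centres at x = -72, 0 and +72 mm, y = 0. Walls and dividers are 4 mm thick and rise to 16 mm; the floor is 4 mm thick, so a part inside stands 4 mm above the bench.
- yellow_tray: Yellow plastic kit tray, fixed to the bench, 220 x 120 mm outside and 16 mm high. Origin at the centre of its underside, z up; x runs along the 220 mm side. Two dividers across x make a row of three equal compartments, each 68 mm (along x) by 112 mm (along y) inside, with centres at x = -72, 0 and +72 mm, y = 0. Walls and dividers are 4 mm thick and rise to 16 mm; the floor is 4 mm thick, so a part inside stands 4 mm above the bench.
There are look-alikes about, which are no part of the job. Leave any purple look-alike of the part that bears ring_mid alone. Leave any purple look-alike of the part that bears block_mid alone.

How it is judged (in metres and radians):
At the end, for the whole second after the job is handed in: Hub, brass bush and green block stand in the blue tray, ring and black bush in the yellow: inside the walls, on the floor (height within 4 mm), upright within 0.1 rad, no two in one compartment, at rest; the red bush upright within 20 mm of its start (x of hub_mid in the frame of blue_tray between -0.105 and 0.105 m and y of hub_mid in the frame of blue_tray between -0.055 and 0.055 m and z of hub_mid in the frame of blue_tray between 0.022 and 0.03 m and angle between each of hub_mid, brass_bush_mid, block_mid, ring_mid, black_bush_mid, reject_bush_mid's own z axis and vertical below 0.1 rad and linear speed of each of hub, brass_bush, block, ring, black_bush below 0.02 m/s and angular speed of each of hub, brass_bush, block, ring, black_bush below 0.2 rad/s and x of brass_bush_mid in the frame of blue_tray between -0.105 and 0.105 m and y of brass_bush_mid in the frame of blue_tray between -0.055 and 0.055 m and z of brass_bush_mid in the frame of blue_tray between 0.022 and 0.03 m and x of block_mid in the frame of blue_tray between -0.105 and 0.105 m and y of block_mid in the frame of blue_tray between -0.055 and 0.055 m and z of block_mid in the frame of blue_tray between 0.02 and 0.028 m and not (x of brass_bush_mid in the frame of blue_tray between -0.108 and -0.036 m and x of hub_mid in the frame of blue_tray between -0.108 and -0.036 m) and not (x of brass_bush_mid in the frame of blue_tray between -0.036 and 0.036 m and x of hub_mid in the frame of blue_tray between -0.036 and 0.036 m) and not (x of brass_bush_mid in the frame of blue_tray between 0.036 and 0.108 m and x of hub_mid in the frame of blue_tray between 0.036 and 0.108 m) and not (x of block_mid in the frame of blue_tray between -0.108 and -0.036 m and x of hub_mid in the frame of blue_tray between -0.108 and -0.036 m) and not (x of block_mid in the frame of blue_tray between -0.036 and 0.036 m and x of hub_mid in the frame of blue_tray between -0.036 and 0.036 m) and not (x of block_mid in the frame of blue_tray between 0.036 and 0.108 m and x of hub_mid in the frame of blue_tray between 0.036 and 0.108 m) and not (x of block_mid in the frame of blue_tray between -0.108 and -0.036 m and x of brass_bush_mid in the frame of blue_tray between -0.108 and -0.036 m) and not (x of block_mid in the frame of blue_tray between -0.036 and 0.036 m and x of brass_bush_mid in the frame of blue_tray between -0.036 and 0.036 m) and not (x of block_mid in the frame of blue_tray between 0.036 and 0.108 m and x of brass_bush_mid in the frame of blue_tray between 0.036 and 0.108 m) and x of ring_mid in the frame of yellow_tray between -0.105 and 0.105 m and y of ring_mid in the frame of yellow_tray between -0.055 and 0.055 m and z of ring_mid in the frame of yellow_tray between 0.013 and 0.021 m and x of black_bush_mid in the frame of yellow_tray between -0.105 and 0.105 m and y of black_bush_mid in the frame of yellow_tray between -0.055 and 0.055 m and z of black_bush_mid in the frame of yellow_tray between 0.022 and 0.03 m and not (x of black_bush_mid in the frame of yellow_tray between -0.108 and -0.036 m and x of ring_mid in the frame of yellow_tray between -0.108 and -0.036 m) and not (x of black_bush_mid in the frame of yellow_tray between -0.036 and 0.036 m and x of ring_mid in the frame of yellow_tray between -0.036 and 0.036 m) and not (x of black_bush_mid in the frame of yellow_tray between 0.036 and 0.108 m and x of ring_mid in the frame of yellow_tray between 0.036 and 0.108 m) and distance of reject_bush_mid from where it was at the start of the episode below 0.02 m); the robot touches nothing.
It fails at once if the red reject bush is moved from its place (more than 20 mm) (distance of reject_bush_mid from where it was at the start of the episode above 0.02 m).
It also fails if it takes over 115 s, if anything falls off the work surface, if the arm or the gripper's body presses on something with over 40 N, if the wrist force passes 120 N, or if a joint passes its speed limit or range.

## Robot

A 6-joint arm with a two-finger parallel gripper is mounted at the origin on the work surface. World frame = base frame: x ahead of the robot, y to its left, z up, the work surface at z = 0. Lengths are in mm, angles in degrees, forces in N, time in s.
With the tool pointing down it reaches from about 300 to 850 mm from the base axis. Payload 4.2 kg.
Tool frame: the origin (TCP) lies midway between the tips of the shut fingers; the grasp point (between the pads) lies 19 mm behind it (env.grip_point_offset is the distance from the TCP to the grasp point, in mm); z points along the fingers, x is the direction in which the jaws open and shut, and the axes are right-handed (so a half turn about z gives the same grasp; the last joint's range is limited). The gripper opens to 91 mm and grips with 3 to 60 N. Pads are 32 mm wide; open, the fingers measure 118 mm over their backs; the gripper's body (76 mm by 178 mm) begins 60 mm behind the grasp point.
Start: joints at [69.844, 18.312, 89.639, -0, 72.044, -1.146], TCP at [187.306, 543.654, 213.976] pointing down, gripper open.
Joint ranges: [-177.97, 177.97], [-48.28, 115.42], [12.27, 149.76], [-77.06, 257.06], [2.81, 150.46], [-146.56, 146.56]. Speed limits (degrees/s): [147.25, 147.25, 180, 180, 180, 180].

## Interface

Orientations are given as [roll, pitch, yaw] about the fixed x, y, z axes, in that order (R = Rz(yaw) Ry(pitch) Rx(roll)).
In Python, from workcell import env gives the robot as it stands.
- The arm moves only by the shell command python3 -m pendant 'ROWS' [FORCE]. ROWS is JSON, a list of rows, each an object with "xyz": the shift along the tool's x, y, z in m, a list of three; "roll": the turn about the tool's z in degrees; "jaw": the closure, from 0 (fully open) to 1 (shut). A call has exactly 8 rows; each row is the pose to reach, as a shift and turn from the pose commanded when the call began, along the tool's axes at that moment; what a row does not reach only later rows make up. A row lasts 1/8 s, in which the tool goes at most 62.5 mm and 10.7 degrees, less where a joint would pass 70% of its speed; a pose out of reach is approached as far as the arm can. A call with a gripper value outside its range is refused whole. The fingers move at their own pace and stop on an object; FORCE is the grip in N (left out, the last holds). Time passes only in rows, so rows that repeat a pose let the fingers close, or fill a call up. It gives the time, the measured TCP pose, the force and the opening at its end, in the units of the state.
- env.state(): the state, without advancing time (a new reading comes with each control period).
- env.grab_frame(name): name is "scene" or "top" or "wrist"; returns (picture, depth): 384x512x3 uint8, blue, green, red; 384x512 float32, mm along the optical axis (not along the pixel's ray), 0 where there is no reading.
- env.camera_params(name): a dict with "camera_matrix" (3x3 intrinsics, pixels), "cam_to_world" (4x4, takes a point from camera to world coordinates); the wrist camera has in their place "hand_eye" (4x4, takes a point from camera to tool coordinates, whose origin is the TCP and whose axes are the tool frame's). Camera axes: x right, y up, looking along -z (the intrinsics and any distortion apply to the point x, -y, -z); pixel columns grow to the right and rows downward; lengths in mm; the calibration is good to about 2 mm. A picture is of the moment at which its call begins: read the wrist's pose just before it. camera_params takes no time and is no camera call.
- env.job_done(): hands the job in, once; it reports no verdict.
The state is a dict: "time_s": time; "qpos": joint angles; "qvel": joint speeds; "effort": joint torques, N m; "ee_pos": TCP position; "ee_rot": TCP orientation; "force": force on the tool from outside, world axes, zero at the start; "torque": the same for the moment, N m; "gripper_width": finger opening in mm.
Only numpy, scipy, OpenCV 4.12 (cv2) and the standard library are available. Lean on these libraries where they do the work, as an engineer would, in place of code of your own. Each camera call takes 0.05 s, during which the arm holds its last target. There are 200 camera calls.

## Working session

There is one attempt and no reset: what is moved stays moved. The work goes in short steps, Python scripts to look and compute and a shell command to move; the robot and the scene stay as the last step left them, time stands still between calls to the robot, and variables do not carry over. Pictures are saved under pics/ and viewed, about 12 in all and at most 16, crops included, and the job is handed in when it is done.

```bash
mkdir -p pics; ls; cat > h.py <<'E'
import numpy as np, cv2
from workcell import env
from scipy.spatial.transform import Rotation as R
def grab(n,f=None):
    s=env.state(); im,d=env.grab_frame(n)
    if f: cv2.imwrite('pics/'+f,im)
    np.savez('pics/last_%s.npz'%n,im=im,d=d,p=s['ee_pos'],r=s['ee_rot']); return im,d
def cloud(n):
    z=np.load('pics/last_%s.npz'%n); d=z['d']; P=env.camera_params(n); K=np.array(P['camera_matrix'])
    v,u=np.mgrid[:d.shape[0],:d.shape[1]]
    X=(u-K[0,2])/K[0,0]*d; Y=(v-K[1,2])/K[1,1]*d
    c=np.stack([X,-Y,-d,np.ones_like(d)],-1)
    if 'cam_to_world' in P: T=np.array(P['cam_to_world'])
    else:
        E=np.eye(4);E[:3,:3]=R.from_euler('xyz',z['r'],degrees=True).as_matrix();E[:3,3]=z['p'];T=E@np.array(P['hand_eye'])
    return z['im'],d,(c@T.T)[...,:3]
E
python3 - <<'E'
from h import *
for n in('top','scene'): grab(n,n+'1.png'); print({k:np.round(v,3).tolist() if not isinstance(v,dict) else v for k,v in env.camera_params(n).items()})
print(env.camera_params('wrist')); s=env.state(); print(s)
im,d,c=cloud('top')
hsv=cv2.cvtColor(im,cv2.COLOR_BGR2HSV)
m=((c[...,2]>9)&(d>0)).astype(np.uint8)
n,l,st,ce=cv2.connectedComponentsWithStats(m)
for i in range(1,n):
    if st[i,4]<40: continue
    q=l==i; p=c[q]; print(st[i].tolist(),np.median(p,0).round(),p.min(0).round(),p.max(0).round(),np.median(im[q],0))
E
```

```text
pics
{'camera_matrix': [[383.402, 0.0, 252.309], [0.0, 383.402, 191.01], [0.0, 0.0, 1.0]], 'cam_to_world': [[-0.015, 0.987, -0.163, 389.255], [-1.0, -0.014, 0.004, 12.045], [0.001, 0.163, 0.987, 1036.738], [0.0, 0.0, 0.0, 1.0]]}
{'camera_matrix': [[378.05, 0.0, 253.101], [0.0, 378.05, 191.974], [0.0, 0.0, 1.0]], 'cam_to_world': [[0.621, -0.491, 0.611, 1034.211], [0.784, 0.38, -0.492, -400.786], [0.009, 0.784, 0.62, 537.754], [0.0, 0.0, 0.0, 1.0]]}
{'camera_matrix': array([[268.23505358,   0.        , 254.78560003],
       [  0.        , 268.23505358, 192.70816383],
       [  0.        ,   0.        ,   1.        ]]), 'hand_eye': array([[ 9.99999439e-01,  1.05393217e-03, -1.08363395e-04,
        -1.55163400e-02],
       [ 9.80624214e-04, -9.59431454e-01, -2.81940283e-01,
        -8.14108186e+01],
       [-4.01113182e-04,  2.81940018e-01, -9.59431949e-01,
        -1.70469471e+02],
       [ 0.00000000e+00,  0.00000000e+00,  0.00000000e+00,
         1.00000000e+00]])}
{'time_s': 0.1, 'qpos': array([ 6.98422380e+01,  1.83493341e+01,  8.96997115e+01, -1.41168074e-03,
        7.20454172e+01
[... 2266 characters left out ...]
8.  85.   9.] [485. 123.  34.] [91. 86. 83.]
[290, 220, 14, 14, 160] [ 460. -109.   18.] [ 443. -125.   10.] [478. -90.  22.] [238. 237. 237.]
[248, 225, 16, 20, 215] [441.   1.  40.] [416. -18.  11.] [464.  21.  44.] [ 91. 110.  68.]
[208, 245, 19, 19, 171] [391. 102.  26.] [368.  79.  10.] [415. 126.  31.] [162.  81. 133.]
[259, 263, 20, 22, 226] [342. -31.  40.] [315. -54.  13.] [367.  -6.  45.] [176.5  85.  144. ]
[449, 313, 63, 71, 4135] [ 162. -537.   70.] [  64. -655.    9.] [ 231. -492.  119.] [90. 85. 83.]
[0, 359, 18, 25, 280] [186. 464. 296.] [153. 448. 217.] [204. 497. 333.] [40. 36. 31.]
[218, 369, 82, 15, 1108] [87. -2. 12.] [  69. -102.    9.] [104. 101.  17.] [135. 157. 144.]
```

View pics/top1.png

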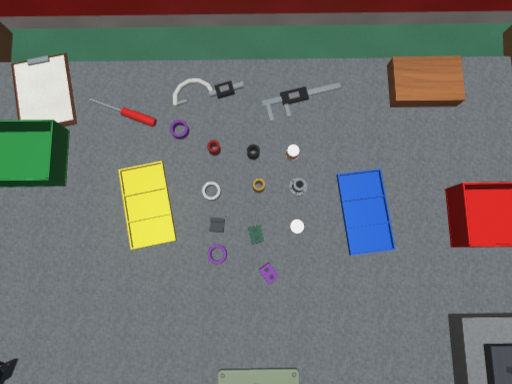

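The top view shows the yellow tray at (147,205) px and the blue at (365,212). The ring is at (211,190), black bush (253,152), brass (259,185), hub (298,186), green block (256,234) and red bush (213,147). Purple look-alikes and two white-topped items are also there.

```bash
cat > t.py <<'E'
from h import *
im,d,c=cloud('top')
hsv=cv2.cvtColor(im,cv2.COLOR_BGR2HSV)
zb=c[200:260,180:250,2]; print('bench z',np.median(zb))
for n,lo,hi in(('yellow',20,35),('blue',105,125)):
    m=cv2.inRange(hsv,(lo,120,60),(hi,255,255))
    k,l,st,ce=cv2.connectedComponentsWithStats(m); i=1+st[1:,4].argmax()
    p=c[l==i]; r=cv2.minAreaRect(p[:,:2].astype(np.float32)); print(n,r,np.median(p,0))
for n,x,y,h in(('ring',558,119,26),('black',661,5,44),('brass',569,-9,44),('hub',565,-114,44),('block',441,1,40),('red',674,112,44)):
    q=(np.hypot(c[...,0]-x,c[...,1]-y)<38)&(abs(c[...,2]-h)<8)
    p=c[q]; r=cv2.minAreaRect(p[:,:2].astype(np.float32)); ce,ra=cv2.minEnclosingCircle(p[:,:2].astype(np.float32)); print(n,len(p),np.round(r[0]),np.round(r[1]),round(r[2]),'circ',np.round(ce),round(ra), 'z',np.median(p[:,2]).round(1),p[:,:2].mean(0).round(1))
a=cv2.resize(im[120:270,100:410],None,fx=2.5,fy=2.5,interpolation=cv2.INTER_CUBIC); cv2.imwrite('pics/top1c.png',a)
E
python3 t.py
```

```text
bench z 0.5955550627364801
yellow ((467.4429016113281, 236.42208862304688), (423.2154541015625, 216.15496826171875), 43.73283386230469) [524.79876848 295.17111119   5.03629074]
blue ((487.4404296875, -167.26937866210938), (223.9695281982422, 378.38787841796875), 6.438951015472412) [ 497.78757176 -296.31011589    4.93362257]
ring 161 [558. 118.] [48. 48.] 63 circ [558. 119.] 25 z 26.2 [557.8 118.6]
black 95 [663.   5.] [32. 33.] 2 circ [663.   5.] 17 z 44.0 [662.9   5. ]
brass 85 [570.  -8.] [29. 32.] 89 circ [571.  -9.] 16 z 44.3 [570.2  -8.7]
hub 133 [ 569. -115.] [32. 32.] 43 circ [ 570. -115.] 17 z 44.8 [ 568.8 -115. ]
block 212 [440.   1.] [44. 32.] 13 circ [440.   2.] 26 z 40.3 [440.3   1.4]
red 89 [677. 112.] [33. 31.] 46 circ [677. 111.] 17 z 43.9 [676.1 111.3]
```

View pics/scene1.png

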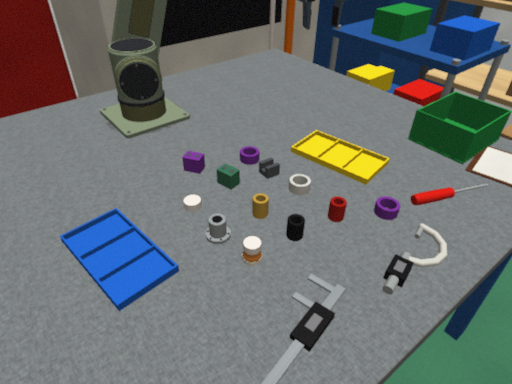

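```bash
cat > t2.py <<'E'
from h import *
im,d,c=cloud('top')
hsv=cv2.cvtColor(im,cv2.COLOR_BGR2HSV)
for n,lo,hi,y0 in(('yellow',20,35,295),('blue',105,125,-296)):
    m=cv2.inRange(hsv,(lo,120,60),(hi,255,255))>0
    q=m&(c[...,2]>10)&(c[...,2]<22)&(np.hypot(c[...,0]-510,c[...,1]-y0)<150)
    r=cv2.minAreaRect(c[q][:,:2].astype(np.float32)); print(n,r)
    ce=np.array(r[0]); a=np.radians(r[2]); u=np.array([np.cos(a),np.sin(a)])
    if r[1][0]<r[1][1]: u=np.array([-u[1],u[0]])
    u*=np.sign(u[0]); print('yaw',np.degrees(np.arctan2(u[1],u[0])),[(ce+k*u).round(0).tolist() for k in(-72,0,72)])
s=env.state(); print(s['ee_pos'],s['ee_rot'])
E
python3 t2.py
```

```text
yellow ((525.5949096679688, 293.0262756347656), (219.70816040039062, 121.34854888916016), 10.85013484954834)
yaw 10.85013484954834 [[455.0, 279.0], [526.0, 293.0], [596.0, 307.0]]
blue ((499.31396484375, -294.9014892578125), (218.9402618408203, 122.07081604003906), 6.438951015472412)
yaw 6.438951015472412 [[428.0, -303.0], [499.0, -295.0], [571.0, -287.0]]
[187.16170082 543.19872014 213.18877336] [-1.79999452e+02  9.44707204e-02  7.09888437e+01]
```

View pics/top1c.png

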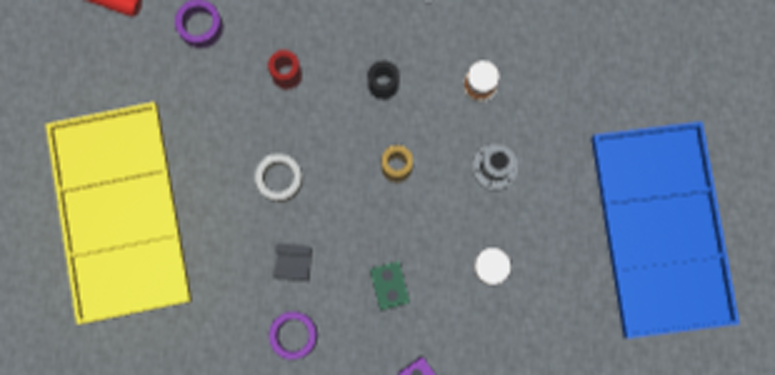

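The ring, brass bush, hub, black bush and block are all clear, and the block's long side is at about 13° from x. First I'll move towards the ring at (558,119), turning to yaw 90 so that tool x = world y and tool y = world x.

```bash
python3 -m pendant '[{"xyz":[-0.014,0.024,0],"roll":-1,"jaw":0.15},{"xyz":[-0.042,0.073,0],"roll":-4,"jaw":0.15},{"xyz":[-0.075,0.130,0.01],"roll":-8,"jaw":0.15},{"xyz":[-0.108,0.190,0.02],"roll":-11,"jaw":0.15},{"xyz":[-0.141,0.250,0.03],"roll":-14,"jaw":0.15},{"xyz":[-0.174,0.305,0.04],"roll":-17,"jaw":0.15},{"xyz":[-0.205,0.358,0.045],"roll":-19,"jaw":0.15},{"xyz":[-0.225,0.393,0.05],"roll":-19,"jaw":0.15}]' 30; python3 -c "
from h import *
s=env.state();print(s['ee_pos'].round(1),s['ee_rot'].round(2),s['qpos'].round(),s['gripper_width'])"
```

```text
time_s: 1.1
ee_pos: [486.5, 201.1, 163.5]
ee_rot: [-180.0, -0.0, 90.0]
force: [0.5, -0.0, 0.9]
gripper_width: 77.7
[486.5 201.1 163.5] [-1.7999e+02 -1.0000e-02  8.9980e+01] [ 21.  16. 100.   0.  63. -69.] 77.72085937350873
```

```bash
python3 -m pendant '[{"xyz":[-0.015,0.012,0],"roll":0,"jaw":0.15},{"xyz":[-0.037,0.032,0.01],"roll":0,"jaw":0.15},{"xyz":[-0.06,0.052,0.02],"roll":0,"jaw":0.15},{"xyz":[-0.077,0.067,0.03],"roll":0,"jaw":0.15},{"xyz":[-0.082,0.0715,0.04],"roll":0,"jaw":0.15},{"xyz":[-0.082,0.0715,0.05],"roll":0,"jaw":0.15},{"xyz":[-0.082,0.0715,0.06],"roll":0,"jaw":0.15},{"xyz":[-0.082,0.0715,0.06],"roll":0,"jaw":0.15}]' 30; python3 -c "
from h import *
grab('wrist','w1.png'); im,d,c=cloud('wrist')
q=(np.hypot(c[...,0]-558,c[...,1]-119)<45)&(abs(c[...,2]-26)<6)&(d>0)
p=c[q][:,:2].astype(np.float32);print(len(p),cv2.minEnclosingCircle(p),p.mean(0),np.median(c[q][:,2]))"
```

```text
time_s: 2.1
ee_pos: [556.0, 121.4, 103.0]
ee_rot: [-179.9, 0.0, 90.0]
force: [0.5, -0.6, -0.2]
gripper_width: 77.2
1114 ((556.6053466796875, 119.0434799194336), 24.829612731933594) [555.72925 118.95334] 25.391697557673268
```

View pics/w1.png

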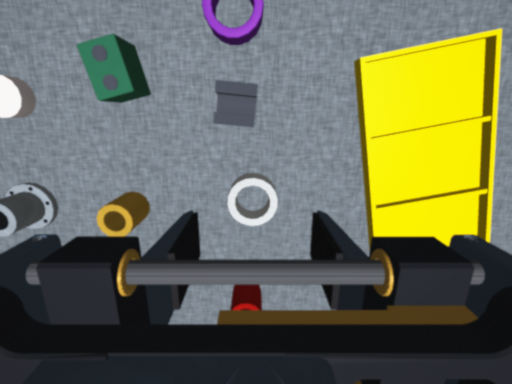

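The wrist view shows the ring centred between the fingers at (252,201) px, and its measured position agrees within 2 mm. I'll descend and grip.

```bash
python3 -m pendant '[{"xyz":[-0.001,0.001,0.015],"roll":0,"jaw":0.15},{"xyz":[-0.001,0.001,0.04],"roll":0,"jaw":0.15},{"xyz":[-0.001,0.001,0.065],"roll":0,"jaw":0.15},{"xyz":[-0.001,0.001,0.085],"roll":0,"jaw":0.15},{"xyz":[-0.001,0.001,0.095],"roll":0,"jaw":0.15},{"xyz":[-0.001,0.001,0.098],"roll":0,"jaw":0.15},{"xyz":[-0.001,0.001,0.098],"roll":0,"jaw":0.15},{"xyz":[-0.001,0.001,0.098],"roll":0,"jaw":0.7}]' 30
python3 -m pendant '[{"xyz":[0,0,0],"roll":0,"jaw":0.7},{"xyz":[0,0,0],"roll":0,"jaw":0.7},{"xyz":[0,0,0],"roll":0,"jaw":0.7},{"xyz":[0,0,0],"roll":0,"jaw":0.7},{"xyz":[0,0,-0.01],"roll":0,"jaw":0.7},{"xyz":[0,0,-0.035],"roll":0,"jaw":0.7},{"xyz":[0,0,-0.06],"roll":0,"jaw":0.7},{"xyz":[0,0,-0.07],"roll":0,"jaw":0.7}]' 30
```

```text
time_s: 3.15
ee_pos: [558.7, 120.0, 6.7]
ee_rot: [179.9, -0.0, 90.0]
force: [0.7, 0.7, 0.6]
gripper_width: 70.3
time_s: 4.15
ee_pos: [558.9, 120.1, 77.6]
ee_rot: [179.8, -0.0, 90.0]
force: [0.6, -0.1, -0.3]
gripper_width: 50.0
```

```bash
python3 -m pendant '[{"xyz":[0.01,-0.002,0],"roll":0,"jaw":0.7},{"xyz":[0.04,-0.008,0],"roll":0,"jaw":0.7},{"xyz":[0.08,-0.015,0],"roll":0,"jaw":0.7},{"xyz":[0.12,-0.023,0],"roll":0,"jaw":0.7},{"xyz":[0.15,-0.029,0],"roll":0,"jaw":0.7},{"xyz":[0.168,-0.032,0],"roll":0,"jaw":0.7},{"xyz":[0.173,-0.033,0],"roll":0,"jaw":0.7},{"xyz":[0.173,-0.033,0.01],"roll":0,"jaw":0.7}]' 30
python3 -m pendant '[{"xyz":[0,0,0.01],"roll":0,"jaw":0.7},{"xyz":[0,0,0.03],"roll":0,"jaw":0.7},{"xyz":[0,0,0.045],"roll":0,"jaw":0.7},{"xyz":[0,0,0.052],"roll":0,"jaw":0.7},{"xyz":[0,0,0.055],"roll":0,"jaw":0.7},{"xyz":[0,0,0.056],"roll":0,"jaw":0.7},{"xyz":[0,0,0.056],"roll":0,"jaw":0.7},{"xyz":[0,0,0.056],"roll":0,"jaw":0.7}]' 30
```

```text
time_s: 5.15
ee_pos: [525.6, 292.8, 66.0]
ee_rot: [179.9, -0.0, 90.0]
force: [-0.0, -0.7, -1.2]
gripper_width: 49.9
time_s: 6.15
ee_pos: [525.4, 293.1, 10.4]
ee_rot: [179.9, -0.0, 90.0]
force: [0.1, 0.1, -0.6]
gripper_width: 49.6
```

```bash
python3 -m pendant '[{"xyz":[0,0,0],"roll":0,"jaw":0.3},{"xyz":[0,0,0],"roll":0,"jaw":0.3},{"xyz":[0,0,0],"roll":0,"jaw":0.3},{"xyz":[0,0,-0.015],"roll":0,"jaw":0.3},{"xyz":[0,0,-0.045],"roll":0,"jaw":0.3},{"xyz":[0,0,-0.08],"roll":0,"jaw":0.3},{"xyz":[0,0,-0.105],"roll":0,"jaw":0.3},{"xyz":[0,0,-0.115],"roll":0,"jaw":0.3}]' 30
python3 -m pendant '[{"xyz":[-0.02,0.01,0],"roll":0,"jaw":0.3},{"xyz":[-0.065,0.031,0],"roll":0,"jaw":0.3},{"xyz":[-0.12,0.057,0],"roll":0,"jaw":0.3},{"xyz":[-0.17,0.081,0],"roll":0,"jaw":0.3},{"xyz":[-0.22,0.105,0],"roll":0,"jaw":0.3},{"xyz":[-0.262,0.126,0],"roll":0,"jaw":0.3},{"xyz":[-0.283,0.135,0.01],"roll":0,"jaw":0.3},{"xyz":[-0.288,0.137,0.02],"roll":0,"jaw":0.3}]' 30
python3 -c "
from h import *
im,d=grab('wrist','w2.png'); grab('top'); im,d,c=cloud('wrist')
for x,y,h in((662,5,44),(570,-9,44)):
  q=(np.hypot(c[...,0]-x,c[...,1]-y)<32)&(abs(c[...,2]-h)<4)&(d>0)
  p=c[q][:,:2].astype(np.float32);print(len(p),cv2.minEnclosingCircle(p),p.mean(0),np.median(c[q][:,2])) if len(p) else 0
im,d,c=cloud('top')
q=(np.hypot(c[...,0]-526,c[...,1]-293)<33)&(abs(c[...,2]-29)<6); p=c[q][:,:2].astype(np.float32); print(len(p),cv2.minEnclosingCircle(p),np.median(c[q][:,2]))"
```

```text
time_s: 7.15
ee_pos: [526.0, 293.4, 127.6]
ee_rot: [179.8, -0.1, 90.0]
force: [-0.1, 0.2, 0.0]
gripper_width: 63.8
time_s: 8.15
ee_pos: [661.4, 3.4, 103.0]
ee_rot: [-179.8, -0.0, 89.9]
force: [-0.3, -0.5, 0.3]
gripper_width: 63.8
688 ((661.8829956054688, 4.945084571838379), 16.811777114868164) [661.1817      4.8455234] 43.338634327869045
906 ((569.4088745117188, -8.023479461669922), 16.846607208251953) [569.0378   -8.19282] 43.412266918907264
166 ((525.9417114257812, 293.01507568359375), 25.193857192993164) 30.180038516886896
```

View pics/w2.png

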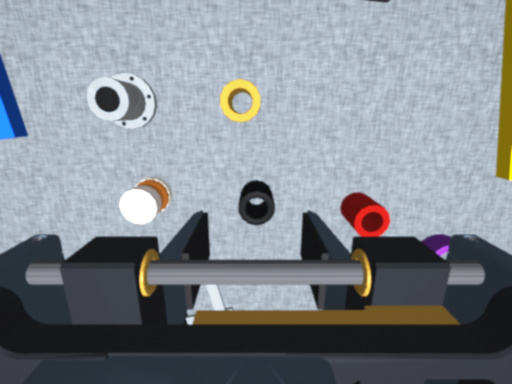

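The black bush is centred between the fingers at (257,205) px, and the red bush at (370,215) is clear of them. The ring's top is at 30 mm, so it is standing on the yellow tray floor.

```bash
python3 -m pendant '[{"xyz":[0.001,0.001,0.015],"roll":0,"jaw":0.3},{"xyz":[0.001,0.001,0.04],"roll":0,"jaw":0.3},{"xyz":[0.001,0.001,0.065],"roll":0,"jaw":0.3},{"xyz":[0.001,0.001,0.083],"roll":0,"jaw":0.3},{"xyz":[0.001,0.001,0.092],"roll":0,"jaw":0.3},{"xyz":[0.001,0.001,0.094],"roll":0,"jaw":0.3},{"xyz":[0.001,0.001,0.094],"roll":0,"jaw":0.3},{"xyz":[0.001,0.001,0.094],"roll":0,"jaw":0.9}]' 30
python3 -m pendant '[{"xyz":[0,0,0],"roll":0,"jaw":0.9},{"xyz":[0,0,0],"roll":0,"jaw":0.9},{"xyz":[0,0,0],"roll":0,"jaw":0.9},{"xyz":[0,0,0],"roll":0,"jaw":0.9},{"xyz":[0,0,-0.015],"roll":0,"jaw":0.9},{"xyz":[0,0,-0.055],"roll":0,"jaw":0.9},{"xyz":[0,0,-0.1],"roll":0,"jaw":0.9},{"xyz":[0,0,-0.12],"roll":0,"jaw":0.9}]' 30
```

```text
time_s: 9.25
ee_pos: [663.7, 5.8, 11.8]
ee_rot: [179.9, -0.0, 90.0]
force: [-0.1, -0.5, -0.6]
gripper_width: 56.7
time_s: 10.25
ee_pos: [664.3, 6.1, 134.7]
ee_rot: [179.7, -0.0, 90.0]
force: [0.5, -1.3, -3.4]
gripper_width: 34.1
```

```bash
python3 -m pendant '[{"xyz":[0.02,-0.005,0],"roll":0,"jaw":0.9},{"xyz":[0.07,-0.015,0],"roll":0,"jaw":0.9},{"xyz":[0.125,-0.028,0],"roll":0,"jaw":0.9},{"xyz":[0.18,-0.04,0],"roll":0,"jaw":0.9},{"xyz":[0.235,-0.053,0],"roll":0,"jaw":0.9},{"xyz":[0.278,-0.062,0],"roll":0,"jaw":0.9},{"xyz":[0.297,-0.066,0],"roll":0,"jaw":0.9},{"xyz":[0.301,-0.067,0],"roll":0,"jaw":0.9}]' 30
python3 -m pendant '[{"xyz":[0,0,0.015],"roll":0,"jaw":0.9},{"xyz":[0,0,0.045],"roll":0,"jaw":0.9},{"xyz":[0,0,0.075],"roll":0,"jaw":0.9},{"xyz":[0,0,0.095],"roll":0,"jaw":0.9},{"xyz":[0,0,0.105],"roll":0,"jaw":0.9},{"xyz":[0,0,0.11],"roll":0,"jaw":0.9},{"xyz":[0,0,0.113],"roll":0,"jaw":0.9},{"xyz":[0,0,0.114],"roll":0,"jaw":0.9}]' 30
```

```text
time_s: 11.25
ee_pos: [594.9, 307.9, 129.9]
ee_rot: [-179.9, 0.1, 90.1]
force: [1.0, -0.1, -2.5]
gripper_width: 33.5
time_s: 12.25
ee_pos: [596.5, 307.0, 17.5]
ee_rot: [179.9, -0.0, 90.0]
force: [0.4, -0.0, -1.8]
gripper_width: 33.8
```

```bash
python3 -m pendant '[{"xyz":[0,0,0.001],"roll":0,"jaw":0.9},{"xyz":[0,0,0.0018],"roll":0,"jaw":0.9},{"xyz":[0,0,0.0018],"roll":0,"jaw":0.9},{"xyz":[0,0,0.0018],"roll":0,"jaw":0.9},{"xyz":[0,0,0.0018],"roll":0,"jaw":0.3},{"xyz":[0,0,0.0018],"roll":0,"jaw":0.3},{"xyz":[0,0,0.0018],"roll":0,"jaw":0.3},{"xyz":[0,0,0.0018],"roll":0,"jaw":0.3}]' 30
python3 -m pendant '[{"xyz":[0,0,-0.01],"roll":0,"jaw":0.3},{"xyz":[0,0,-0.04],"roll":0,"jaw":0.3},{"xyz":[0,0,-0.08],"roll":0,"jaw":0.3},{"xyz":[-0.02,-0.002,-0.1],"roll":0,"jaw":0.3},{"xyz":[-0.06,-0.005,-0.11],"roll":0,"jaw":0.3},{"xyz":[-0.12,-0.01,-0.11],"roll":0,"jaw":0.3},{"xyz":[-0.175,-0.015,-0.11],"roll":0,"jaw":0.3},{"xyz":[-0.2,-0.017,-0.11],"roll":0,"jaw":0.3}]' 30
```

```text
time_s: 13.25
ee_pos: [596.2, 307.0, 15.3]
ee_rot: [180.0, -0.0, 90.0]
force: [0.2, 0.3, 0.1]
gripper_width: 63.7
time_s: 14.25
ee_pos: [577.5, 102.9, 125.1]
ee_rot: [-179.9, 0.1, 89.8]
force: [0.3, -0.0, 0.3]
gripper_width: 63.9
```

```bash
python3 -m pendant '[{"xyz":[-0.02,-0.002,0],"roll":0,"jaw":0.3},{"xyz":[-0.055,-0.005,0],"roll":0,"jaw":0.3},{"xyz":[-0.09,-0.008,0],"roll":0,"jaw":0.3},{"xyz":[-0.11,-0.0095,0.01],"roll":0,"jaw":0.3},{"xyz":[-0.115,-0.0095,0.025],"roll":0,"jaw":0.3},{"xyz":[-0.115,-0.0095,0.045],"roll":0,"jaw":0.3},{"xyz":[-0.115,-0.0095,0.055],"roll":0,"jaw":0.3},{"xyz":[-0.115,-0.0095,0.06],"roll":0,"jaw":0.3}]' 30
python3 -c "
from h import *
grab('top','top2.png');im,d,c=cloud('top')
q=(np.hypot(c[...,0]-596,c[...,1]-307)<33)&(abs(c[...,2]-48)<7); p=c[q][:,:2].astype(np.float32); print(len(p),cv2.minEnclosingCircle(p),np.median(c[q][:,2]));print(env.state()['ee_pos'])"
```

```text
time_s: 15.25
ee_pos: [569.2, -7.4, 64.0]
ee_rot: [-179.9, -0.0, 90.0]
force: [-0.1, 0.1, -0.3]
gripper_width: 63.8
95 ((596.705322265625, 306.4306335449219), 16.740001678466797) 48.08818201474412
[569.1480806   -7.50465561  63.911312  ]
```

Black bush is upright (top at 48 mm). Now I'll take the brass bush.

```bash
python3 -m pendant '[{"xyz":[-0.0008,0.0005,0.015],"roll":0,"jaw":0.3},{"xyz":[-0.0008,0.0005,0.035],"roll":0,"jaw":0.3},{"xyz":[-0.0008,0.0005,0.048],"roll":0,"jaw":0.3},{"xyz":[-0.0008,0.0005,0.054],"roll":0,"jaw":0.3},{"xyz":[-0.0008,0.0005,0.054],"roll":0,"jaw":0.3},{"xyz":[-0.0008,0.0005,0.054],"roll":0,"jaw":0.9},{"xyz":[-0.0008,0.0005,0.054],"roll":0,"jaw":0.9},{"xyz":[-0.0008,0.0005,0.054],"roll":0,"jaw":0.9}]' 30
python3 -m pendant '[{"xyz":[0,0,0],"roll":0,"jaw":0.9},{"xyz":[0,0,0],"roll":0,"jaw":0.9},{"xyz":[0,0,0],"roll":0,"jaw":0.9},{"xyz":[0,0,-0.01],"roll":0,"jaw":0.9},{"xyz":[0,0,-0.04],"roll":0,"jaw":0.9},{"xyz":[0,0,-0.08],"roll":0,"jaw":0.9},{"xyz":[0,0,-0.11],"roll":0,"jaw":0.9},{"xyz":[0,0,-0.12],"roll":0,"jaw":0.9}]' 30
```

```text
time_s: 16.3
ee_pos: [570.3, -8.9, 11.5]
ee_rot: [180.0, -0.0, 90.0]
force: [0.7, -0.1, -0.4]
gripper_width: 36.8
time_s: 17.3
ee_pos: [570.9, -9.0, 133.1]
ee_rot: [179.8, 0.0, 90.0]
force: [0.2, -0.3, -2.0]
gripper_width: 33.6
```

```bash
python3 -m pendant '[{"xyz":[-0.02,0,0],"roll":0,"jaw":0.9},{"xyz":[-0.065,0,0],"roll":0,"jaw":0.9},{"xyz":[-0.12,0.001,0],"roll":0,"jaw":0.9},{"xyz":[-0.17,0.001,0],"roll":0,"jaw":0.9},{"xyz":[-0.22,0.001,0],"roll":0,"jaw":0.9},{"xyz":[-0.26,0.001,0],"roll":0,"jaw":0.9},{"xyz":[-0.275,0.001,0],"roll":0,"jaw":0.9},{"xyz":[-0.278,0.001,0],"roll":0,"jaw":0.9}]' 30
python3 -m pendant '[{"xyz":[0,0,0.015],"roll":0,"jaw":0.9},{"xyz":[0,0,0.045],"roll":0,"jaw":0.9},{"xyz":[0,0,0.075],"roll":0,"jaw":0.9},{"xyz":[0,0,0.095],"roll":0,"jaw":0.9},{"xyz":[0,0,0.108],"roll":0,"jaw":0.9},{"xyz":[0,0,0.113],"roll":0,"jaw":0.9},{"xyz":[0,0,0.1155],"roll":0,"jaw":0.9},{"xyz":[0,0,0.1155],"roll":0,"jaw":0.9}]' 30
python3 -m pendant '[{"xyz":[0,0,0],"roll":0,"jaw":0.9},{"xyz":[0,0,0],"roll":0,"jaw":0.3},{"xyz":[0,0,0],"roll":0,"jaw":0.3},{"xyz":[0,0,0],"roll":0,"jaw":0.3},{"xyz":[0,0,-0.01],"roll":0,"jaw":0.3},{"xyz":[0,0,-0.04],"roll":0,"jaw":0.3},{"xyz":[0,0,-0.08],"roll":0,"jaw":0.3},{"xyz":[0,0,-0.1],"roll":0,"jaw":0.3}]' 30
```

```text
time_s: 18.3
ee_pos: [569.9, -287.5, 129.6]
ee_rot: [-179.9, -0.1, 89.9]
force: [0.6, 0.5, -2.4]
gripper_width: 33.5
time_s: 19.3
ee_pos: [571.3, -287.0, 16.2]
ee_rot: [179.9, 0.0, 90.0]
force: [-0.3, -0.3, -1.7]
gripper_width: 33.9
time_s: 20.3
ee_pos: [572.1, -287.5, 119.0]
ee_rot: [179.8, 0.1, 90.0]
force: [0.2, -0.4, -0.4]
gripper_width: 63.8
```

```bash
python3 -m pendant '[{"xyz":[0.015,0,0],"roll":0,"jaw":0.3},{"xyz":[0.05,-0.001,0],"roll":0,"jaw":0.3},{"xyz":[0.095,-0.002,0],"roll":0,"jaw":0.3},{"xyz":[0.135,-0.0025,0],"roll":0,"jaw":0.3},{"xyz":[0.16,-0.0025,0],"roll":0,"jaw":0.3},{"xyz":[0.17,-0.0025,0.005],"roll":0,"jaw":0.3},{"xyz":[0.172,-0.0025,0.015],"roll":0,"jaw":0.3},{"xyz":[0.172,-0.0025,0.016],"roll":0,"jaw":0.3}]' 30
python3 -c "
from h import *
grab('top');grab('wrist','w3.png');print(env.state()['ee_pos'])
for n,x,y,h in(('top',571,-287,48),('wrist',569,-115,44),('wrist',440,1,40)):
  im,d,c=cloud(n)
  q=(np.hypot(c[...,0]-x,c[...,1]-y)<33)&(abs(c[...,2]-h)<4); p=c[q][:,:2].astype(np.float32); print(len(p),cv2.minEnclosingCircle(p),np.median(c[q][:,2]),cv2.minAreaRect(p))"
```

```text
time_s: 21.3
ee_pos: [567.6, -115.3, 98.1]
ee_rot: [-179.8, -0.0, 90.0]
force: [-0.8, -0.5, -0.1]
gripper_width: 63.6
[ 568.28588781 -115.70854733   98.97137375]
0 ((0.0, 0.0), 0.0) nan ((0.0, 0.0), (0.0, 0.0), 0.0)
1071 ((567.5765991210938, -115.68034362792969), 17.004959106445312) 43.70065499561596 ((567.4903564453125, -115.71691131591797), (32.245487213134766, 33.83506774902344), 89.30254364013672)
2690 ((439.1883239746094, 1.3775099515914917), 26.553739547729492) 39.72062887783119 ((439.15234375, 1.2409286499023438), (44.2578010559082, 33.15751647949219), 15.00773811340332)
  return _methods._mean(a, axis=axis, dtype=dtype,
  ret = ret.dtype.type(ret / rcount)
```

View pics/w3.png

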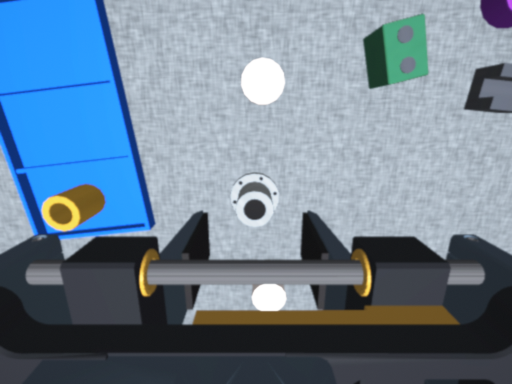

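The brass bush stands in the blue tray's end compartment at about (75,205) px, the hub is centred between the fingers at (255,205), and the block is clear. The top-camera check of the brass bush came back empty, probably hidden by the arm.

```bash
python3 -m pendant '[{"xyz":[0,0,0.015],"roll":0,"jaw":0.3},{"xyz":[0,0,0.04],"roll":0,"jaw":0.3},{"xyz":[0,0,0.065],"roll":0,"jaw":0.3},{"xyz":[0,0,0.079],"roll":0,"jaw":0.3},{"xyz":[0,0,0.084],"roll":0,"jaw":0.3},{"xyz":[0,0,0.084],"roll":0,"jaw":0.3},{"xyz":[0,0,0.084],"roll":0,"jaw":0.9},{"xyz":[0,0,0.084],"roll":0,"jaw":0.9}]' 30
python3 -m pendant '[{"xyz":[0,0,0],"roll":0,"jaw":0.9},{"xyz":[0,0,0],"roll":0,"jaw":0.9},{"xyz":[0,0,0],"roll":0,"jaw":0.9},{"xyz":[0,0,0],"roll":0,"jaw":0.9},{"xyz":[0,0,-0.01],"roll":0,"jaw":0.9},{"xyz":[0,0,-0.04],"roll":0,"jaw":0.9},{"xyz":[0,0,-0.07],"roll":0,"jaw":0.9},{"xyz":[0,0,-0.08],"roll":0,"jaw":0.9}]' 30
```

```text
time_s: 22.4
ee_pos: [569.0, -115.0, 16.4]
ee_rot: [179.9, 0.0, 90.0]
force: [0.7, -0.0, -0.7]
gripper_width: 46.7
time_s: 23.4
ee_pos: [569.4, -115.0, 97.4]
ee_rot: [179.8, 0.0, 90.0]
force: [0.0, -0.3, -2.1]
gripper_width: 32.6
```

```bash
python3 -m pendant '[{"xyz":[-0.015,-0.006,0],"roll":0,"jaw":0.9},{"xyz":[-0.05,-0.019,0],"roll":0,"jaw":0.9},{"xyz":[-0.095,-0.037,0],"roll":0,"jaw":0.9},{"xyz":[-0.135,-0.052,0],"roll":0,"jaw":0.9},{"xyz":[-0.165,-0.064,0],"roll":0,"jaw":0.9},{"xyz":[-0.178,-0.068,0],"roll":0,"jaw":0.9},{"xyz":[-0.18,-0.069,0],"roll":0,"jaw":0.9},{"xyz":[-0.18,-0.069,0.005],"roll":0,"jaw":0.9}]' 30
python3 -m pendant '[{"xyz":[0,0,0.015],"roll":0,"jaw":0.9},{"xyz":[0,0,0.035],"roll":0,"jaw":0.9},{"xyz":[0,0,0.055],"roll":0,"jaw":0.9},{"xyz":[0,0,0.065],"roll":0,"jaw":0.9},{"xyz":[0,0,0.069],"roll":0,"jaw":0.9},{"xyz":[0,0,0.0705],"roll":0,"jaw":0.9},{"xyz":[0,0,0.0705],"roll":0,"jaw":0.9},{"xyz":[0,0,0.0705],"roll":0,"jaw":0.9}]' 30
python3 -m pendant '[{"xyz":[0,0,0],"roll":0,"jaw":0.9},{"xyz":[0,0,0],"roll":0,"jaw":0.35},{"xyz":[0,0,0],"roll":0,"jaw":0.35},{"xyz":[0,0,0],"roll":0,"jaw":0.35},{"xyz":[0,0,-0.01],"roll":0,"jaw":0.35},{"xyz":[0,0,-0.04],"roll":0,"jaw":0.3},{"xyz":[0,0,-0.08],"roll":0,"jaw":0.3},{"xyz":[0,0,-0.1],"roll":0,"jaw":0.3}]' 30
```

```text
time_s: 24.4
ee_pos: [499.8, -294.2, 90.3]
ee_rot: [180.0, -0.0, 90.0]
force: [1.5, 0.6, -2.6]
gripper_width: 32.4
time_s: 25.4
ee_pos: [499.8, -295.1, 20.7]
ee_rot: [179.9, 0.0, 90.0]
force: [-0.9, -0.1, -2.0]
gripper_width: 33.1
time_s: 26.4
ee_pos: [500.5, -295.5, 123.2]
ee_rot: [179.8, 0.1, 90.0]
force: [-0.3, -0.4, -0.7]
gripper_width: 63.5
```

```bash
python3 -m pendant '[{"xyz":[0.02,-0.004,0],"roll":-1,"jaw":0.3},{"xyz":[0.07,-0.014,0],"roll":-4,"jaw":0.3},{"xyz":[0.125,-0.025,0],"roll":-8,"jaw":0.3},{"xyz":[0.18,-0.036,0],"roll":-11,"jaw":0.3},{"xyz":[0.23,-0.046,0],"roll":-14,"jaw":0.3},{"xyz":[0.275,-0.056,0],"roll":-14,"jaw":0.3},{"xyz":[0.292,-0.059,0.01],"roll":-14,"jaw":0.3},{"xyz":[0.2965,-0.06,0.02],"roll":-14,"jaw":0.3}]' 30
python3 -c "
from h import *
grab('top','top3.png');grab('wrist','w4.png');s=env.state();print(s['ee_pos'],s['ee_rot'])
for n,x,y,h in(('top',571,-287,48),('top',499,-295,48),('top',526,293,30),('top',596,307,48),('top',676,111,44),('wrist',440,1,40)):
  im,d,c=cloud(n)
  q=(np.hypot(c[...,0]-x,c[...,1]-y)<33)&(abs(c[...,2]-h)<4); p=c[q][:,:2].astype(np.float32); 
  if len(p): print(len(p),cv2.minEnclosingCircle(p),np.median(c[q][:,2]),cv2.minAreaRect(p))"
```

```text
time_s: 27.4
ee_pos: [437.7, 3.2, 99.1]
ee_rot: [-179.9, -0.0, 104.2]
force: [0.4, -0.2, -0.4]
gripper_width: 63.7
[437.69407929   2.09219229  98.58752099] [-1.79783618e+02 -6.01776778e-02  1.04063260e+02]
84 ((572.16455078125, -286.0583801269531), 17.00392723083496) 48.04073889686225 ((571.7777709960938, -285.907470703125), (31.10303497314453, 31.46331214904785), 42.6787223815918)
131 ((500.04583740234375, -294.4938659667969), 17.067211151123047) 48.28169765696214 ((500.98370361328125, -294.23699951171875), (31.026334762573242, 31.902070999145508), 86.0750732421875)
150 ((526.1383056640625, 292.75250244140625), 25.211307525634766) 30.318602601460952 ((525.6814575195312, 292.7834777832031), (48.08523178100586, 47.986854553222656), 63.20808792114258)
87 ((597.0371704101562, 306.4995422363281), 17.014009475708008) 47.84725478440578 ((596.8877563476562, 306.9847106933594), (33.44953155517578, 31.29270362854004), 45.18522262573242)
81 ((676.2487182617188, 111.6602554321289), 17.063756942749023) 44.13953369535818 ((676.717529296875, 111.5210952758789), (32.78269958496094, 30.56609344482422), 41.22915267944336)
1616 ((438.4840087890625, 1.189194679260254), 26.315105438232422) 39.634500154760886 ((438.7380676269531, 1.3576908111572266), (44.40933609008789, 31.656307220458984), 14.476019859313965)
```

View pics/w4.png

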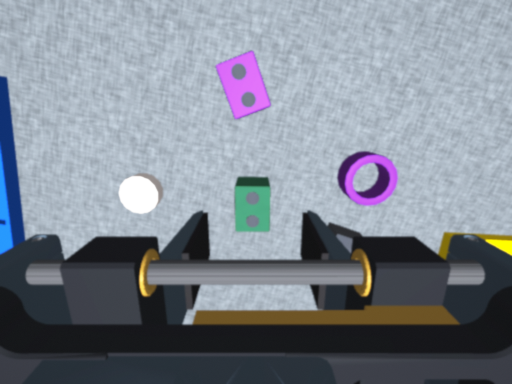

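All four placed parts and the red bush check out. The block at (252,205) px is square to the jaws.

```bash
python3 -m pendant '[{"xyz":[0,0.001,0.015],"roll":0,"jaw":0.3},{"xyz":[0,0.001,0.04],"roll":0,"jaw":0.3},{"xyz":[0,0.001,0.065],"roll":0,"jaw":0.3},{"xyz":[0,0.001,0.083],"roll":0,"jaw":0.3},{"xyz":[0,0.001,0.09],"roll":0,"jaw":0.3},{"xyz":[0,0.001,0.09],"roll":0,"jaw":0.3},{"xyz":[0,0.001,0.09],"roll":0,"jaw":0.9},{"xyz":[0,0.001,0.09],"roll":0,"jaw":0.9}]' 30
python3 -m pendant '[{"xyz":[0,0,0],"roll":0,"jaw":0.9},{"xyz":[0,0,0],"roll":0,"jaw":0.9},{"xyz":[0,0,0],"roll":0,"jaw":0.9},{"xyz":[0,0,0],"roll":0,"jaw":0.9},{"xyz":[0,0,-0.01],"roll":0,"jaw":0.9},{"xyz":[0,0,-0.04],"roll":0,"jaw":0.9},{"xyz":[0,0,-0.07],"roll":0,"jaw":0.9},{"xyz":[0,0,-0.08],"roll":0,"jaw":0.9}]' 30
```

```text
time_s: 28.5
ee_pos: [441.0, 1.8, 10.8]
ee_rot: [179.9, 0.0, 104.0]
force: [0.4, 0.0, 0.1]
gripper_width: 46.7
time_s: 29.5
ee_pos: [441.4, 1.9, 91.7]
ee_rot: [179.8, 0.0, 104.0]
force: [-0.7, 0.2, -1.5]
gripper_width: 31.8
```

```bash
python3 -m pendant '[{"xyz":[-0.02,-0.006,0],"roll":1,"jaw":0.9},{"xyz":[-0.07,-0.02,0],"roll":3,"jaw":0.9},{"xyz":[-0.12,-0.035,0],"roll":5,"jaw":0.9},{"xyz":[-0.175,-0.051,0],"roll":7,"jaw":0.9},{"xyz":[-0.225,-0.066,0],"roll":8,"jaw":0.9},{"xyz":[-0.27,-0.079,0],"roll":8,"jaw":0.9},{"xyz":[-0.288,-0.084,0],"roll":8,"jaw":0.9},{"xyz":[-0.2925,-0.0853,0],"roll":8,"jaw":0.9}]' 30
python3 -m pendant '[{"xyz":[0,0,0.015],"roll":0,"jaw":0.9},{"xyz":[0,0,0.035],"roll":0,"jaw":0.9},{"xyz":[0,0,0.055],"roll":0,"jaw":0.9},{"xyz":[0,0,0.068],"roll":0,"jaw":0.9},{"xyz":[0,0,0.073],"roll":0,"jaw":0.9},{"xyz":[0,0,0.0755],"roll":0,"jaw":0.9},{"xyz":[0,0,0.0755],"roll":0,"jaw":0.9},{"xyz":[0,0,0.0755],"roll":0,"jaw":0.9}]' 30
python3 -m pendant '[{"xyz":[0,0,0],"roll":0,"jaw":0.9},{"xyz":[0,0,0],"roll":0,"jaw":0.35},{"xyz":[0,0,0],"roll":0,"jaw":0.35},{"xyz":[0,0,0],"roll":0,"jaw":0.35},{"xyz":[0,0,-0.01],"roll":0,"jaw":0.35},{"xyz":[0,0,-0.05],"roll":0,"jaw":0.3},{"xyz":[0,0,-0.1],"roll":0,"jaw":0.3},{"xyz":[0,0,-0.12],"roll":0,"jaw":0.3}]' 30
python3 -m pendant '[{"xyz":[0.02,0,0],"roll":0,"jaw":0.3},{"xyz":[0.07,0,0],"roll":0,"jaw":0.3},{"xyz":[0.12,0,0],"roll":0,"jaw":0.3},{"xyz":[0.17,0,0],"roll":0,"jaw":0.3},{"xyz":[0.22,0,0],"roll":0,"jaw":0.3},{"xyz":[0.25,0,0],"roll":0,"jaw":0.3},{"xyz":[0.26,0,0],"roll":0,"jaw":0.3},{"xyz":[0.26,0,0],"roll":0,"jaw":0.3}]' 30
python3 -c "
from h import *
im,d=grab('top');cv2.imwrite('pics/top4c.png',cv2.resize(im[120:270,100:410],None,fx=2.5,fy=2.5))
im,d,c=cloud('top')
for x,y,h in((428,-303,44),(571,-287,48),(499,-295,48),(526,293,30),(596,307,48),(676,111,44)):
  q=(np.hypot(c[...,0]-x,c[...,1]-y)<33)&(abs(c[...,2]-h)<4); p=c[q][:,:2].astype(np.float32); 
  if len(p): print(len(p),np.round(cv2.minEnclosingCircle(p)[0],1),np.median(c[q][:,2]),np.round(cv2.minAreaRect(p)[1],1))"
```

```text
time_s: 30.5
ee_pos: [427.9, -302.6, 89.4]
ee_rot: [-179.9, -0.1, 95.9]
force: [0.3, -0.0, -1.3]
gripper_width: 32.0
time_s: 31.5
ee_pos: [428.8, -302.8, 15.1]
ee_rot: [180.0, 0.0, 96.0]
force: [-0.2, -0.3, -0.7]
gripper_width: 31.6
time_s: 32.5
ee_pos: [429.8, -303.5, 138.4]
ee_rot: [179.7, 0.2, 96.0]
force: [0.6, -1.1, -0.0]
gripper_width: 63.6
time_s: 33.5
ee_pos: [400.6, -43.5, 134.1]
ee_rot: [-179.9, -0.0, 96.1]
force: [0.5, 0.8, 1.3]
gripper_width: 63.7
207 [ 427.5 -302.6] 44.24478388146167 [43.6 31.8]
85 [ 572.1 -286.4] 47.81232549850847 [31.  31.4]
128 [ 500.1 -294.5] 48.38728277617167 [31.5 32.8]
149 [525.7 292.6] 30.11732111460242 [48.5 48. ]
87 [597.1 306.8] 47.93152219760009 [31.6 31.8]
81 [677.2 110.9] 43.832862388784406 [33.1 30.7]
```

View pics/top4c.png

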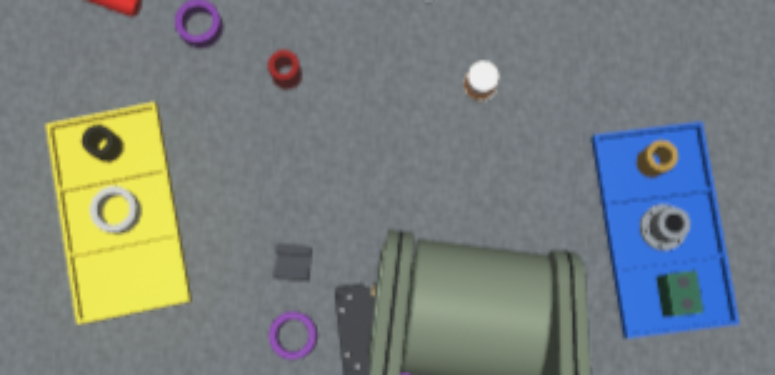

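The picture shows every part in its own compartment: brass (660,157), hub (665,227) and block (681,293) in blue, black bush (102,143) and ring (115,210) in yellow. The red bush is untouched at (284,68).

```bash
python3 -c "
from workcell import env
print(env.job_done())"
```

```text
the job is handed in; nothing more can be done
None
```

Both kits are made up and the job is handed in, with the arm clear of everything after about 34 s of the 115 s allowed. `job_done()` gives no verdict, so I have only my own checks to go on.

- **Blue tray:** the brass bush, hub and green block each stand in their own compartment.
- **Yellow tray:** the black bush and ring each have their own compartment, and the third stays empty.
- **Heights:** in the last top view the tops were at 47.8 mm (brass), 48.4 (hub), 44.2 (block), 30.1 (ring) and 47.9 (black). Each is within 0.5 mm of standing flat on the tray floor, and all five looked upright.
- **Position in the compartments:** each part was within about 2 mm of its compartment centre.
- **Red bush:** it is standing where it was; its measured position agreed with the first one to within about 1 mm, which is measurement noise. The purple look-alikes were not touched.

One check failed along the way. The first top-camera reading of the brass bush came back empty, probably because the arm hid it; the wrist picture and two later top-camera readings showed it standing in place. No other checks disagreed.

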